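# Fit the earth bonding clamp to a battery cold plate's barbed stub

### The job

Take the worm-drive bonding clamp from its blue stand by its copper lug and slide its band over the barbed brass stub of the cold plate until it lies on the neck behind the barb, lug up, without ramming it into the manifold. Then turn its red thumb key clockwise until the band grips the stub snugly, firm but not over-tightened, let go of it, and leave the other things on the bench where they are.

Things in the scene. Friction and masses are not known exactly. Their poses are not given: they have to be found in the camera images.
- stub_root (a point): Where the level brass barbed stub leaves the front face of the dark manifold block; on the stub's axis, 58.6 mm above the table, fixed. The stub points along -x of this frame, z up. From the root outwards: neck (the seat) 24 mm diameter, 21 mm long; step up to the main barb, 28 mm diameter, tapering to 20 at 33 mm; small barb 24 mm diameter tapering to 15 at the tip, 42 mm from the root.
- coldplate: Fixed aluminium plate under the stub, 200 x 140 x 30 mm, top 28.6 mm below the stub's axis; it runs to 80 mm in front of the stub's root. Origin under its centre, 20 mm behind the root; axes as stub_root. On it stands a blue battery pack, from 51 mm behind the root on, its top 62 mm above the table (parts on it to 72 mm).
- manifold: Dark block that carries the stub, 40 x 110 x 36 mm, fixed; its top is 7 mm above the stub's axis. Origin under its centre, 20 mm behind the front face.
- stub: The barbed stub itself; origin and axes as stub_root.
- clamp_lug (a point): Grip point of the loose worm-drive clamp (about 0.15 kg): in its upright copper lug, 68 mm above its feet. Lug 10 mm thick (along x), 18 mm wide (y), free from 45 to 80 mm above the feet. Axes: x along the band's axis, y to the side with the screw, z up. The clamp starts upright on a blue stand 12 mm high, between 5 mm lips. Fitted, the screw may be on either side of the stub.
- clamp_band (a point): Centre of the clamp's band, 44 mm below clamp_lug, same axes. Eight-sided steel band, 18 mm wide (x), across the flats 32 mm inside and 38 outside when fully open; it starts 0 to 2.3 mm less open, which still passes the barbs. Worm housing at +y, out to 38 mm, and a leg at -y, to -25 mm, are its feet. Loose on the neck it hangs 4.3 mm below the stub's axis, feet just off the plate, held by the barb.
- clamp: The same clamp; origin level with its feet, 24 mm below the band's centre; axes as clamp_lug.
- jaw: Lower half of the clamp's band, which the screw draws up along z towards the upper half; its origin is clamp's when fully open.
- screw_head (a point): Centre of the red thumb key: wing 20 mm long (x), 8 thick (y), 26 high. Screw upright, 29 mm beside the band's centre; this point 79 mm above it. Clockwise from above tightens, against 0.1 N m of drag; after 1.7 to 2.7 rad the band bears and it climbs 0.5 N m per rad. While turning 0.2 to 0.3 N m is snug, 0.37 too tight; paused it reads up to 0.2 less, so 0.1 and climbing is snug. It stays where left.
- meter: Bystander: yellow multimeter lying flat, 85 x 150 x 34 mm, loose; origin under its centre.
- tape: Bystander: amber tape roll lying flat, 72 mm diameter, 19 mm high, loose; origin under its centre.
- driver: Bystander: screwdriver with a black handle lying on the table, loose; origin under its middle.
- jar: Bystander: small jar with a blue cap, 52 mm diameter, 75 mm high, loose; origin under its centre.
- board: Bystander: green circuit board lying flat, 60 x 85 x 5 mm, loose; origin under its centre.
- spare: Bystander: plain spare steel ring lying flat, 48 mm diameter, 12 mm high, loose; origin under its centre.
Not all that is in view belongs to the job. Leave any green look-alike of the coldplate alone.

How it is judged:
By the outcome, as a careful person would: the job done as asked, in the order asked, and still so for the second after the job is handed in, with the robot touching nothing.
It also fails if it takes over 64 s, if anything falls off the work surface, if the arm or the gripper's body presses on something with over 40 N, if the wrist force passes 120 N, or if a joint passes its speed limit or range.

### The arm

A 6-joint arm with a two-finger parallel gripper is mounted at the origin on the work surface. World frame = base frame: x ahead of the robot, y to its left, z up, the work surface at z = 0. Lengths are in m, angles in rad, forces in N, time in s.
With the tool pointing down it reaches from about 0.225 to 0.875 m from the base axis. Payload 3.4 kg.
Tool frame: the origin (TCP) lies on the centre line of the jaws, within the pads' length; the fingertips stand 14 mm ahead of it and the grasp point (between the pads) lies 5 mm behind it; z points along the fingers, y is the line along which they close (so a half turn about z gives the same grasp; the last joint's range is limited). The gripper opens to 85 mm and grips with 20 to 120 N. Pads are 22 mm wide; open, the fingers measure 114 mm over their backs; the gripper's body (76 mm by 85 mm) begins 54 mm behind the grasp point. The pads swing forward as they close: fully open they stand 13 mm farther back than shut.
Start: joints at [-1.446, 0.276, 1.505, -0, 1.361, -0.121], TCP at [0.14, -0.558, 0.245] pointing down, gripper open.
Joint ranges: [-2.89, 2.89], [-0.75, 2.08], [0.22, 2.7], [-1.18, 4.32], [0.11, 2.71], [-2.7, 2.7]. Speed limits (rad/s): [2.57, 2.57, 3.14, 3.14, 3.14, 3.14].

### API

Orientations are given as a unit quaternion [x, y, z, w].
In Python, from bench import robot gives the robot as it stands.
- The arm moves only by the tool servo_tool, never from a script. Its argument "steps" is a list of rows, each a list of 7 numbers: the shift along the tool's x, y, z in mm, then the turn, a rotation vector about the tool's x, y, z in degrees, then the opening, from -1 (shut) to 1 (fully open). In form: [[dx, dy, dz, wx, wy, wz, gripper], ...]. A call has 1 to 20 rows; each row shifts and turns the commanded pose from where the row before left it, along the tool's axes as they then stand; what a row does not reach is not made up. A row lasts 1/8 s, in which the tool goes at most 62.5 mm and 10.7 degrees, less where a joint would pass 70% of its speed; a pose out of reach is approached as far as the arm can. A call is refused whole if a number of a shift passes 62.5 or a number of a turn 10.7, either way. A call with a gripper value outside its range is refused whole. The fingers move at their own pace and stop on an object; "squeeze" is the grip in N (left out, the last holds). Time passes only in rows, so rows that do not move let the fingers close. It gives the time, the measured TCP pose, the force, the opening and the grip force at its end, in the units of the state.
- robot.get_obs(): the state, without advancing time (a new reading comes with each control period).
- robot.camera(name): name is "scene" or "top" or "wrist"; returns a dict with "color" (420x560x3 uint8, red, green, blue), "fx", "fy", "cx", "cy" (pixels), "world_from_camera" (4x4, takes a point from camera to world coordinates). Camera axes: x right, y up, looking along -z (the intrinsics and any distortion apply to the point x, -y, -z); pixel columns grow to the right and rows downward; lengths in m; the calibration is good to about 2 mm. A picture is of the moment at which its call begins. There is no depth.
- robot.close_job(): hands the job in; it is judged then, once.
The state is a dict: "time": time; "joint_pos": joint angles; "qvel": joint speeds; "effort": joint torques, N m; "position": TCP position; "tool_rot": TCP orientation; "wrist_force": force on the tool from outside, world axes, zero at the start; "torque": the same for the moment, N m; "grip_width": finger opening in m; "grip_force": force on a finger pad.
Only numpy, scipy, OpenCV 4.12 (cv2) and the standard library are available. Lean on these libraries where they do the work, as an engineer would, in place of code of your own. Each camera call takes 0.05 s, during which the arm holds its last target. There are 200 camera calls.

## Working session

There is one attempt and no reset: what is moved stays moved. The work goes in short steps, Python scripts to look and compute and a tool call to move; the robot and the scene stay as the last step left them, time stands still between calls to the robot, and variables do not carry over. Pictures are saved under pics/ and viewed, at most 12 in all, crops included, and the job is handed in when it is done.

Besides the shell and the picture viewer there is one more tool, called after ">>>" as name(argument=value, ...), one argument or row to a line, values as JSON. servo_tool: Moves the arm, as the interface text tells. Its arguments: {"type":"object","properties":{"steps":{"type":"array"},"squeeze":{"type":"number"}},"required":["steps"]}

```bash
mkdir -p pics; cat > h.py <<'E'
import numpy as np, cv2, pickle
from bench import robot
def shot(n,f):
    c=robot.camera(n); cv2.imwrite(f'pics/{f}.png',c['color'][:,:,::-1]); pickle.dump(c,open(f'pics/{f}.pkl','wb')); return c
def load(f): return pickle.load(open(f'pics/{f}.pkl','rb'))
def ray(c,u,v):
    M=np.array(c['world_from_camera']); d=np.array([(u-c['cx'])/c['fx'],-(v-c['cy'])/c['fy'],-1.]); d=M[:3,:3]@d; return M[:3,3],d/np.linalg.norm(d)
def atz(c,u,v,z):
    o,d=ray(c,u,v); return o+d*(z-o[2])/d[2]
def proj(c,p):
    M=np.linalg.inv(np.array(c['world_from_camera'])); q=M[:3,:3]@np.array(p)+M[:3,3]; return c['cx']+c['fx']*q[0]/-q[2], c['cy']-c['fy']*q[1]/-q[2]
def tri(*a):
    A=0;b=0
    for c,u,v in a:
        o,d=ray(c,u,v);P=np.eye(3)-np.outer(d,d);A=A+P;b=b+P@o
    return np.linalg.solve(A,b)
E
python3 - <<'E'
from h import *
a=shot('scene','s0');b=shot('top','t0')
for c in(a,b): print({k:(np.round(v,3) if k!='color' else v.shape) for k,v in c.items()})
print(robot.get_obs())
E
```

```text
{'color': (420, 560, 3), 'fx': np.float64(392.012), 'fy': np.float64(392.012), 'cx': np.float64(278.669), 'cy': np.float64(212.784), 'world_from_camera': array([[ 0.509, -0.528,  0.679,  1.118],
       [ 0.86 ,  0.333, -0.386, -0.364],
       [-0.023,  0.781,  0.624,  0.675],
       [ 0.   ,  0.   ,  0.   ,  1.   ]])}
{'color': (420, 560, 3), 'fx': np.float64(427.479), 'fy': np.float64(427.479), 'cx': np.float64(282.21), 'cy': np.float64(209.645), 'world_from_camera': array([[ 0.011,  0.996, -0.092,  0.369],
       [-1.   ,  0.011, -0.004,  0.009],
       [-0.003,  0.092,  0.996,  1.35 ],
       [ 0.   ,  0.   ,  0.   ,  1.   ]])}
{'time': 0.1, 'joint_pos': array([-1.44601568e+00,  2.76557295e-01,  1.50602520e+00,  2.79959335e-06,
        1.36071165e+00, -1.21009702e-01]), 'qvel': array([ 0.00136712, -0.00154454, -0.0012425 ,  0.00057827,  0.00085171,
       -0.00014845]), 'effort': array([ 2.14331267e-03, -4.17696404e+01, -2.46404529e+01, -1.15757466e-04,
        5.79584768e-03, -2.07118734e-05]), 'position': array([ 0.13984362, -0.5572634 ,  0.2445042 ]), 'tool_rot': array([ 9.92457565e-01,  1.22585718e-01, -2.35286890e-07, -8.50747048e-04]), 'wrist_force': array([-0.29506588, -0.16180132, -0.56963443]), 'torque': array([ 0.03945837,  0.01865694, -0.00876567]), 'grip_force': 0.0, 'grip_width': 0.0853312878731958}
```

View pics/s0.png

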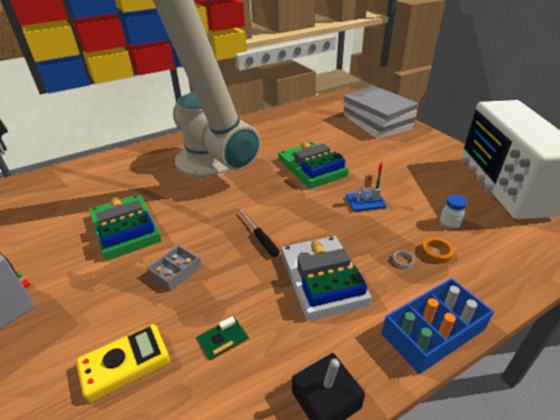

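View pics/t0.png

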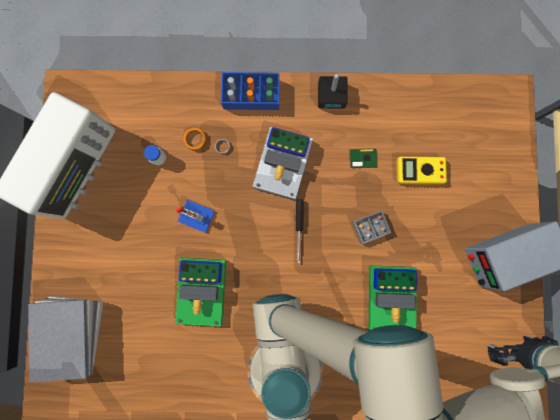

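Scene view: the candidates for the cold plate are silver at (325,275), green at (125,225) and green at (313,163). I choose the silver one (top view (283,160)). The candidates for the clamp are the blue stand with copper lug and red key at scene (368,190)/top (195,215), the spare ring (402,259) and the tape (435,250). I choose the one on the blue stand, and check it in a close crop.

```bash
python3 - <<'E'
from h import *
a=load('s0')['color'][:,:,::-1];b=load('t0')['color'][:,:,::-1]
f=lambda im,x,y,w,h:cv2.resize(im[y:y+h,x:x+w],(400,300),interpolation=cv2.INTER_CUBIC)
# scale: 80x60 -> 5x ; 120x90 -> 3.33x
m=np.vstack([np.hstack([f(a,330,155,80,60),f(b,155,185,80,60)]),np.hstack([f(a,275,225,100,75),f(b,235,135,100,75)])])
cv2.imwrite('pics/c0.png',m)
E
```

```text
(no output)
```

View pics/c0.png

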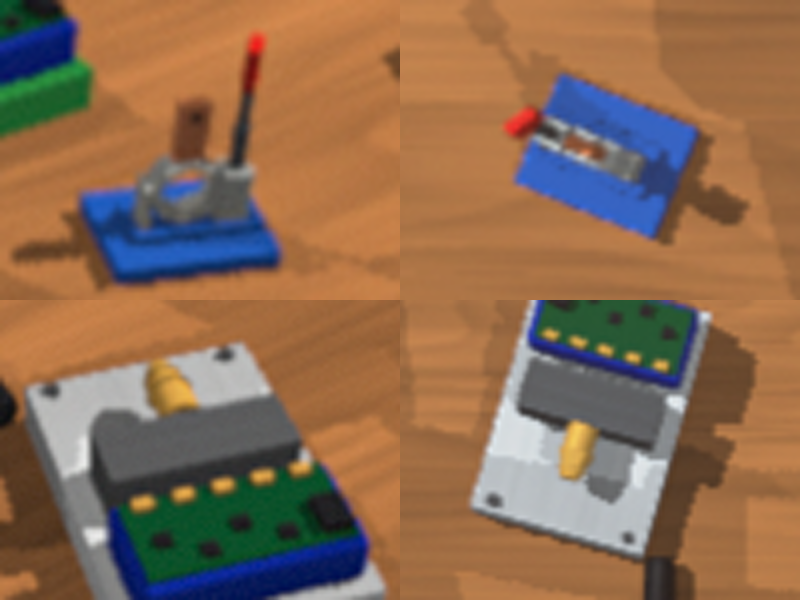

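```bash
python3 - <<'E'
from h import *
t=load('t0');s=load('s0')
cs=[atz(t,*p,.012)[:2] for p in [(187,199.6),(214.6,210),(206.6,233),(177.6,221.6)]]
print('stand',np.round(cs,3),np.mean(cs,0))
print('plate',[np.round(atz(t,*p,.03)[:2],4) for p in [(253,186),(296,199),(312.5,139)]])
# scene: key top (255,40), lug top (195,100), lug in top (585-400)
T=lambda u,v:(155+(u-400)/5,185+v/5); S=lambda u,v:(330+u/5,155+v/5)
print('key top',tri((t,*T(518,120)),(s,*S(257,40))))
print('lug top',tri((t,*T(583,147)),(s,*S(195,102))))
T2=lambda u,v:(235+(u-400)/4,135+(v-300)/4); S2=lambda u,v:(275+u/4,225+(v-300)/4)
print('root',atz(t,*T2(583,424),.0586),'tip',atz(t,*T2(571,477),.0586),atz(s,*S2(185,408),.0586),atz(s,*S2(158,368),.0586))
E
```

```text
stand [[0.521 0.315]
 [0.489 0.227]
 [0.417 0.25 ]
 [0.452 0.342]] [0.46985426 0.2832004 ]
plate [array([0.5642, 0.1059]), array([ 0.5249, -0.0285]), array([ 0.7155, -0.0789])]
key top [0.48166373 0.31291736 0.1244757 ]
lug top [0.47016477 0.28388468 0.08912451]
root [0.62269986 0.01985892 0.0586    ] tip [0.58158667 0.02855201 0.0586    ] [0.61799036 0.02626347 0.0586    ] [0.58312872 0.03214466 0.0586    ]
```

The crop confirms it: copper lug, steel band, and the red key at clamp +y. The plate is at yaw ≈ -15.6° and the clamp at yaw ≈ -20°. I'll hover over the clamp.

>>> servo_tool(
  steps=[
    [0,0,-9,0,0,-9.3,1],
    [0,0,-9,0,0,-9.3,1],
    [0,0,-9,0,0,-9.3,1],
    [0,0,-9,0,0,-9.3,1],
    [0,0,-9,0,0,-9.3,1],
    [0,0,-10,0,0,-9.4,1],
    [60,1.5,0,0,0,0,1],
    [60,1.5,0,0,0,0,1],
    [60,1.5,0,0,0,0,1],
    [60,1.5,0,0,0,0,1],
    [60,1.5,0,0,0,0,1],
    [60,1.5,0,0,0,0,1],
    [60,1.5,0,0,0,0,1],
    [60,1.5,0,0,0,0,1],
    [60,1.5,0,0,0,0,1],
    [60,1.5,0,0,0,0,1],
    [60,1.5,0,0,0,0,1],
    [60,1.5,0,0,0,0,0.2],
    [60,1.5,0,0,0,0,0.2],
    [60,1.5,0,0,0,0,0.2],
  ],
)

```text
time: 2.6
position: [0.4473, 0.2264, 0.3]
tool_rot: [0.819, 0.574, -0.0, 0.0]
wrist_force: [0.8, -0.4, -0.1]
grip_width: 0.0515
grip_force: 0.0
```

```bash
python3 - <<'E'
from h import *
w=shot('wrist','w1');print(np.round(w['world_from_camera'],4),w['fx'],w['cx'],w['cy'])
o=robot.get_obs();print(o['position'],o['tool_rot'],o['grip_width'],o['time'],o['joint_pos'])
E
```

```text
[[ 9.395e-01  3.236e-01  1.123e-01  4.764e-01]
 [-3.426e-01  8.879e-01  3.069e-01  3.057e-01]
 [-4.000e-04 -3.268e-01  9.451e-01  4.286e-01]
 [ 0.000e+00  0.000e+00  0.000e+00  1.000e+00]] 304.52061019829046 280.5625144279819 213.11426511217735
[0.45026761 0.23345347 0.29925422] [ 0.81812543  0.57502461  0.0031543  -0.00274622] 0.05117705879967253 2.65 [0.33616768 0.14281202 1.54791384 0.00706053 1.44629999 0.68082252]
```

View pics/w1.png

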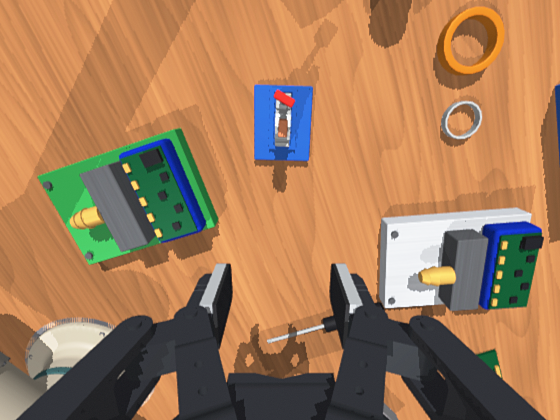

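The wrist view shows the clamp at (283,120) with the red key at (284,98), and the silver cold plate with its stub at (437,275). I'll enlarge both.

```bash
python3 - <<'E'
from h import *
a=load('w1')['color'][:,:,::-1]
f=lambda x,y,w,h,W,H:cv2.resize(a[y:y+h,x:x+w],(W,H),interpolation=cv2.INTER_CUBIC)
cv2.imwrite('pics/c1.png',np.hstack([f(250,80,66,90,396,540),f(380,205,80,108,400,540)]))
E
```

```text
(no output)
```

View pics/c1.png

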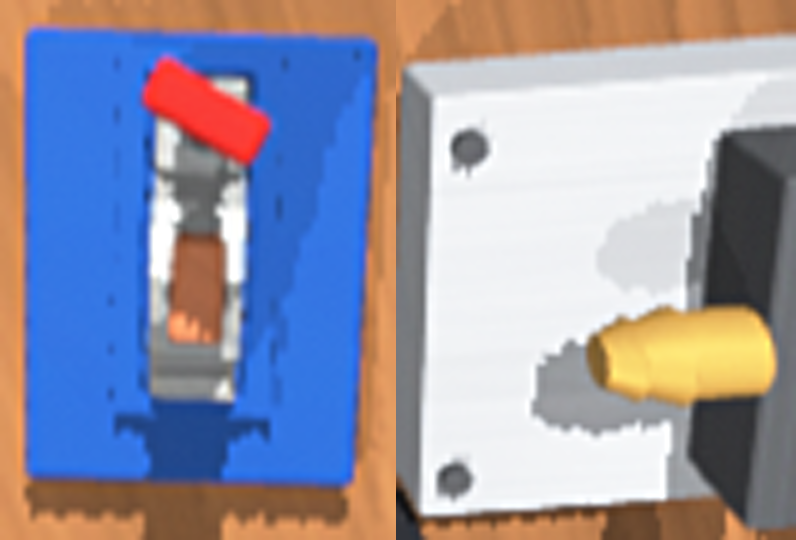

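The key is turned about 30° clockwise from clamp x. The arm was still settling for that picture, so I'll reshoot it at rest and fit by colour masks.

```bash
cat > fit.py <<'E'
from h import *
from scipy.optimize import minimize
SEG=[(0,12,21,12),(21,14,33,10),(33,12,42,7.5)]
th=np.linspace(0,2*np.pi,24,endpoint=False)
def soft(c,polys,K=8,box=None):
    x0,y0,x1,y1=box; m=np.zeros(((y1-y0)*K,(x1-x0)*K),np.uint8)
    for P in polys:
        q=np.array([proj(c,p) for p in P]); q=((q-[x0,y0]+.5)*K).astype(np.float32)
        cv2.fillConvexPoly(m,cv2.convexHull(q).astype(np.int32),255)
    return cv2.resize(m,(x1-x0,y1-y0),interpolation=cv2.INTER_AREA)/255.
def stubpolys(x,y,yaw):
    a=np.array([np.cos(yaw),np.sin(yaw),0]);b=np.array([-a[1],a[0],0]);r=np.array([x,y,.0586]);o=[]
    for s0,r0,s1,r1 in SEG:
        o.append([r-a*s/1e3+q/1e3*(np.cos(t)*b+np.sin(t)*np.array([0,0,1])) for s,q in((s0,r0),(s1,r1)) for t in th])
    return o
def boxpoly(x,y,yaw,lx,ly,z0,z1):
    a=np.array([np.cos(yaw),np.sin(yaw)]);b=np.array([-a[1],a[0]])
    return [np.array([*(np.array([x,y])+i*lx*a+j*ly*b),z]) for i in(-.5,.5) for j in(-.5,.5) for z in(z0,z1)]
def hsv(c): return cv2.cvtColor(c['color'],cv2.COLOR_RGB2HSV).astype(int)
def fit(c,mask,mk,p0,box):
    x0,y0,x1,y1=box; m=mask[y0:y1,x0:x1].astype(float)
    f=lambda p:np.abs(soft(c,mk(*p),box=box)-m).sum()
    st=np.array([.006,.006,.1])
    S=np.vstack([p0]+[np.array(p0)+st*np.eye(3)[i] for i in range(3)])
    r=minimize(f,p0,method='Nelder-Mead',options=dict(initial_simplex=S,xatol=1e-4,fatol=1e-2))
    return np.round(r.x,4),round(r.fun,1),m.sum()
def ymask(c):
    h=hsv(c);return (h[...,0]>15)&(h[...,0]<30)&(h[...,1]>110)&(h[...,2]>150)
def rmask(c):
    h=hsv(c);return ((h[...,0]<4)|(h[...,0]>175))&(h[...,1]>190)&(h[...,2]>110)
def bmask(c):
    h=hsv(c);return (h[...,0]>103)&(h[...,0]<118)&(h[...,1]>150)
E
python3 - <<'E'
from fit import *
for _ in range(4): robot.camera('wrist')
w=shot('wrist','w2');o=robot.get_obs();print(o['position'],o['tool_rot'],o['time']);
print(np.round(w['world_from_camera'],4))
t=load('t0')
for c in(w,t):
    u,v=map(int,proj(c,[.60,.025,.06])); R=45 if c is w else 18
    print('stub',fit(c,ymask(c),lambda *p:stubpolys(*p),[.62,.022,-.27],(u-R,v-R+5,u+R,v+R-8 if c is t else v+R)))
    u,v=map(int,proj(c,[.481,.312,.125])); R=22 if c is w else 12
    print('key',fit(c,rmask(c),lambda *p:[boxpoly(*p,.020,.008,.102,.128)],[.481,.312,-.8],(u-R,v-R,u+R,v+R)))
    print([proj(c,q) for q in([.47,.284,.092],[.6207,.022,.0586])])
E
```

```text
[0.44650268 0.22336664 0.29987779] [ 8.19364343e-01  5.73272427e-01 -8.85033157e-04  1.22578811e-04] 2.9
[[ 0.9395  0.3231  0.114   0.4759]
 [-0.3426  0.8877  0.3077  0.3033]
 [-0.0018 -0.3281  0.9446  0.4281]
 [ 0.      0.      0.      1.    ]]
stub (array([ 0.623 ,  0.0203, -0.2743]), np.float64(67.4), np.float64(561.0))
key (array([ 0.4819,  0.3126, -0.8664]), np.float64(47.4), np.float64(170.0))
[(np.float64(282.1765387778243), np.float64(127.39254529296748)), (np.float64(449.95885829699245), np.float64(272.47828332862207))]
stub (array([ 0.6235,  0.0212, -0.2667]), np.float64(26.1), np.float64(85.0))
key (array([ 0.4811,  0.3126, -0.7637]), np.float64(15.9), np.float64(21.0))
[(np.float64(190.67845875429708), np.float64(213.86608010938568)), (np.float64(280.043343012044), np.float64(166.63696738570476))]
```

```bash
python3 - <<'E'
from fit import *
for n in('w2','t0'):
    c=load(n);u,v=map(int,proj(c,[.47,.284,.012]));R=60 if n=='w2' else 28
    m=bmask(c)*1; m[:v-R]=0;m[v+R:]=0;m[:,:u-R]=0;m[:,u+R:]=0
    k=cv2.findContours(m.astype(np.uint8),0,1)[0];k=max(k,key=cv2.contourArea)[:,0]
    P=np.array([atz(c,*q,.012)[:2]*1000 for q in k],np.float32); print(n,cv2.minAreaRect(P))
c=load('w2');h=hsv(c)
print(atz(c,282.8,128.7,.092))
u,v=283,127
m=(h[...,0]<16)&(h[...,1]>90)&(h[...,2]>40)&~rmask(c)
m[:v-14]=0;m[v+14:]=0;m[:,:u-9]=0;m[:,u+9:]=0
k=np.argwhere(m)[:,::-1];print(cv2.minAreaRect(k.astype(np.float32)),len(k))
P=np.array([atz(c,*q,.092)[:2]*1000 for q in k],np.float32); print(cv2.minAreaRect(P),P.mean(0))
E
```

```text
w2 ((471.82159423828125, 286.1059265136719), (93.3494873046875, 72.63408660888672), 68.38710021972656)
t0 ((470.65960693359375, 284.8580322265625), (92.14360046386719, 70.82527160644531), 68.5563735961914)
[0.4701661  0.28250935 0.092     ]
((282.8655700683594, 124.61380004882812), (8.802821159362793, 17.35650634765625), 4.763641834259033) 151
((471.63250732421875, 286.333251953125), (17.744138717651367, 9.369428634643555), 64.88231658935547) [471.36063 286.26276]
```

>>> servo_tool(
  steps=[
    [33,0,0,0,0,1.5,0.2],
    [33,0.4,0,0,0,0,0.2],
    [0,0,50,0,0,0,0.2],
    [0,0,50,0,0,0,0.2],
    [0,0,50,0,0,0,0.2],
    [0,0,34,0,0,0,0.2],
    [0,0,20,0,0,0,0.2],
    [0,0,10,0,0,0,0.2],
    [0,0,10,0,0,0,0.2],
    [0,0,0,0,0,0,0.2],
    [0,0,0,0,0,0,0.2],
  ],
)

```text
time: 4.28
position: [0.4715, 0.286, 0.077]
tool_rot: [0.827, 0.563, 0.001, 0.0]
wrist_force: [-0.0, 0.2, -0.6]
grip_width: 0.0512
grip_force: 0.0
```

```bash
python3 - <<'E'
from h import *
w=shot('wrist','w3');o=robot.get_obs();print(o['position'],o['tool_rot'],o['joint_pos'])
b=shot('scene','s3');c=load('w3')['color'][:,:,::-1]
d=b['color'][:,:,::-1][140:230,310:430]
cv2.imwrite('pics/c3.png',np.hstack([cv2.resize(c[150:420,100:460],(480,360)),cv2.resize(d,(320,240),interpolation=cv2.INTER_CUBIC)[:,:].copy() if 0 else cv2.copyMakeBorder(cv2.resize(d,(320,240)),0,120,0,0,cv2.BORDER_CONSTANT)]))
E
```

```text
[0.47145674 0.28609876 0.07703225] [8.26658764e-01 5.62702993e-01 7.72625034e-04 1.80913930e-04] [ 4.19307147e-01  3.86863515e-01  1.79938939e+00 -1.00490831e-04
  9.53754818e-01  7.94857217e-01]
```

View pics/c3.png

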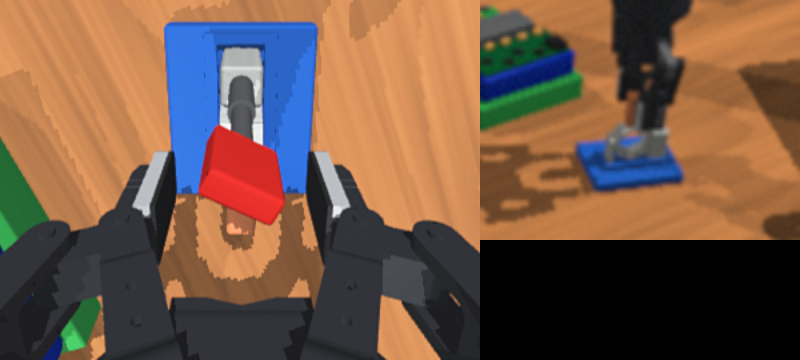

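The lug sits centred between the fingers and clear of the key. I'll grip it and lift.

>>> servo_tool(
  squeeze=50,
  steps=[
    [0,0,0,0,0,0,-1],
    [0,0,0,0,0,0,-1],
    [0,0,0,0,0,0,-1],
    [0,0,0,0,0,0,-1],
    [0,0,0,0,0,0,-1],
    [0,0,0,0,0,0,-1],
    [0,0,-10,0,0,0,-1],
    [0,0,-30,0,0,0,-1],
    [0,0,-30,0,0,0,-1],
    [0,0,-30,0,0,-5.9,-1],
    [-36,24,0,0,0,0,-1],
    [-36,24,0,0,0,0,-1],
    [-36,24,0,0,0,0,-1],
    [-36,24,0,0,0,0,-1],
    [-36,24,0,0,0,0,-1],
    [-35,22,0,0,0,0,-1],
    [0,0,0,0,0,0,-1],
    [0,0,0,0,0,0,-1],
    [0,0,0,0,0,0,-1],
  ],
)

```text
time: 6.75
position: [0.5492, 0.0417, 0.1762]
tool_rot: [0.796, 0.605, -0.0, -0.0]
wrist_force: [-0.4, 0.7, -2.0]
grip_width: 0.0092
grip_force: 49.4
```

```bash
python3 - <<'E'
from fit import *
for _ in range(2): robot.camera('wrist')
w=shot('wrist','w4');o=robot.get_obs();p=o['position'];print(p,o['tool_rot'],o['joint_pos'],o['wrist_force'],o['grip_width'],o['grip_force'])
a=np.array([.9632,-.2689,0])
z=p[2]-.077+.012
k=p+.029*np.array([.2689,.9632,0]);u,v=map(int,proj(w,[k[0],k[1],z+.103]));R=50
print('key',fit(w,rmask(w),lambda *q:[boxpoly(*q,.020,.008,z+.090,z+.116)],[k[0],k[1],-.8],(u-R,v-R,u+R,v+R)))
u,v=map(int,proj(w,[.60,.025,.06]));print(u,v)
R=80
print('stub',fit(w,ymask(w),lambda *p:stubpolys(*p),[.623,.0205,-.272],(u-R,v-40,min(560,u+R),v+40)))
cv2.imwrite('pics/c4.png',w['color'][:,:,::-1])
E
```

```text
[0.54949541 0.04154983 0.17633607] [ 7.96163271e-01  6.05081846e-01 -3.77125970e-05 -6.88457300e-05] [-5.08388780e-02  2.88065079e-01  1.66661844e+00  6.10591983e-05
  1.18705557e+00  2.20197253e-01] [-0.19249819 -0.34184395 -1.37517418] 0.009270751966879591 49.35757577419281
key (array([ 0.5577,  0.0701, -0.9126]), np.float64(548.0), np.float64(3267.0))
342 215
stub (array([ 0.6231,  0.0211, -0.2527]), np.float64(87.3), np.float64(1360.0))
```

View pics/c4.png

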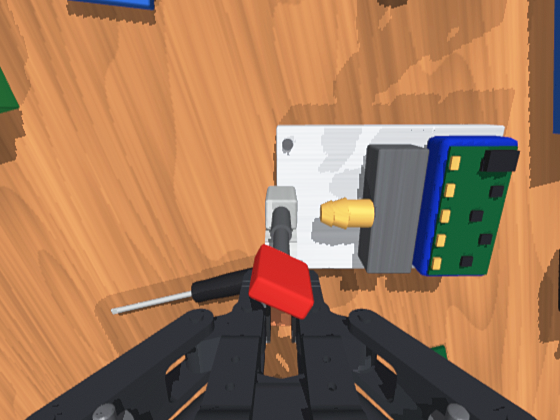

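The clamp is held straight and the key reads 29.7 mm beside the TCP, so there is no slip. The stub is at (348,213). I'll shift 10 mm along the axis (clear of the driver at (225,285)), correct -0.7 mm laterally, and descend to axis height.

>>> servo_tool(
  steps=[
    [-0.7,10.5,0,0,0,0,-1],
    [0,0,25,0,0,0,-1],
    [0,0,25,0,0,0,-1],
    [0,0,17,0,0,0,-1],
    [0,0,10.4,0,0,0,-1],
    [0,0,0,0,0,0,-1],
    [0,0,0,0,0,0,-1],
    [0,0,0,0,0,0,-1],
  ],
)

```text
time: 7.9
position: [0.5604, 0.037, 0.0997]
tool_rot: [0.797, 0.604, 0.001, 0.001]
wrist_force: [0.3, -1.4, -1.0]
grip_width: 0.0092
grip_force: 49.4
```

```bash
python3 - <<'E'
from fit import *
w=shot('wrist','w5');s=shot('scene','s5');o=robot.get_obs();p=o['position'];print(p,o['tool_rot'],o['wrist_force'],o['torque'])
a=np.array([.964,-.266]);n=np.array([.266,.964]);d=p[:2]-[.6038,.0261];print('s',20-d@a*1e3,'lat',d@n*1e3)
u,v=map(int,proj(w,[.60,.025,.06]));print(u,v)
print('stub',fit(w,ymask(w),lambda *p:stubpolys(*p),[.623,.0205,-.272],(u-90,v-50,min(560,u+90),v+50)))
u,v=map(int,proj(s,[p[0],p[1],.08]));c=s['color'][:,:,::-1]
cv2.imwrite('pics/c5.png',np.hstack([cv2.resize(c[v-45:v+45,u-45:u+45],(400,400),interpolation=cv2.INTER_CUBIC),cv2.resize(w['color'][100:400,130:430,::-1],(400,400))]))
E
```

```text
[0.5601538  0.03704613 0.09954069] [7.96612434e-01 6.04490000e-01 4.82105570e-04 4.87386274e-04] [ 0.88457491  0.30161232 -1.55749629] [-0.00688938  0.00163111 -0.0235002 ]
s 64.98660232381573 lat -1.0578201170645536
347 254
stub (array([ 0.623 ,  0.021 , -0.2583]), np.float64(149.1), np.float64(2692.0))
```

View pics/c5.png

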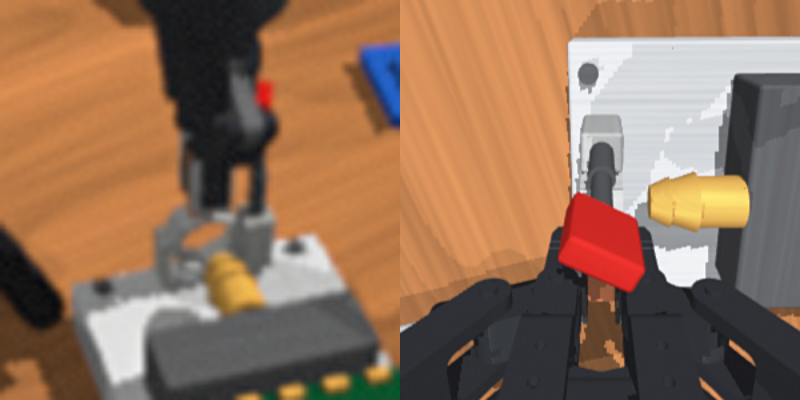

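The band is square in front of the stub, and the stub fit repeats within 0.5 mm. I'll advance gently over the small barb, then check forces.

>>> servo_tool(
  steps=[
    [0.4,7,0.6,0,0,0,-1],
    [0,7,0,0,0,0,-1],
    [0,4,0,0,0,0,-1],
    [0,4,0,0,0,0,-1],
    [0,3,0,0,0,0,-1],
    [0,3,0,0,0,0,-1],
    [0,0,0,0,0,0,-1],
    [0,0,0,0,0,0,-1],
  ],
)

```text
time: 9.0
position: [0.5866, 0.03, 0.0983]
tool_rot: [0.797, 0.604, -0.0, -0.0]
wrist_force: [-0.1, 0.4, -1.5]
grip_width: 0.0094
grip_force: 49.4
```

```bash
cat > st.py <<'E'
from h import *
o=robot.get_obs();p=o['position']
a=np.array([.964,-.266]);n=np.array([.266,.964]);d=p[:2]-[.6038,.0261];f=o['wrist_force']
print('s',20-d@a*1e3,'lat',d@n*1e3,'z',p[2],'F axial,lat,z',f[:2]@a,f[:2]@n,f[2],'T',o['torque'],o['time'])
E
python3 st.py
```

```text
s 37.57944116885143 lat -0.8329407172011881 z 0.098277392428885 F axial,lat,z -0.25474125081099963 0.3934179865769147 -1.508707451458828 T [-0.00719777  0.02136518 -0.00453745] 9.0
```

>>> servo_tool(
  steps=[
    [0.3,3,-0.4,0,0,0,-1],
    [0,3,0,0,0,0,-1],
    [0,3,0,0,0,0,-1],
    [0,3,0,0,0,0,-1],
    [0,0,0,0,0,0,-1],
    [0,0,0,0,0,0,-1],
  ],
)

```text
time: 9.75
position: [0.5983, 0.027, 0.0986]
tool_rot: [0.797, 0.604, -0.0, -0.0]
wrist_force: [0.8, 0.2, -1.2]
grip_width: 0.009
grip_force: 49.4
```

```bash
python3 st.py
```

```text
s 25.493236959218173 lat -0.5981053458181321 z 0.09859706763894804 F axial,lat,z 0.7377721970182723 0.43768039625753674 -1.1724949970844512 T [0.00897431 0.02812535 0.01685137] 9.75
```

>>> servo_tool(
  steps=[
    [0,3,0,0,0,0,-1],
    [0,3,0,0,0,0,-1],
    [0,3,0,0,0,0,-1],
    [0,2.5,0,0,0,0,-1],
    [0,1.5,0,0,0,0,-1],
    [0,0,0,0,0,0,-1],
    [0,0,0,0,0,0,-1],
    [0,0,0,0,0,0,-1],
  ],
)

```text
time: 10.75
position: [0.6109, 0.0235, 0.0987]
tool_rot: [0.797, 0.604, -0.0, 0.0]
wrist_force: [-0.5, -0.4, -1.9]
grip_width: 0.0095
grip_force: 49.4
```

```bash
python3 st.py
```

```text
s 12.48920683606121 lat -0.6033481214849249 z 0.09868278954412164 F axial,lat,z -0.3382667289325923 -0.5589835948090468 -1.8764191810656556 T [-0.01765597  0.01675702 -0.03150532] 10.75
```

>>> servo_tool(
  steps=[
    [0,1,0,0,0,0,-1],
    [0,1,0,0,0,0,-1],
    [0,0,0,0,0,0,-1],
    [0,0,0,0,0,0,-1],
  ],
)

```text
time: 11.25
position: [0.6129, 0.023, 0.0987]
tool_rot: [0.797, 0.604, -0.0, 0.0]
wrist_force: [-0.4, 0.1, -2.0]
grip_width: 0.0093
grip_force: 49.4
```

```bash
python3 st.py
```

```text
s 10.396228724340721 lat -0.6029488369554232 z 0.09868133626716247 F axial,lat,z -0.38299733411416836 -0.027801384633859547 -2.0424796108036074 T [-0.00977743 -0.02844666 -0.0480262 ] 11.25
```

>>> servo_tool(
  steps=[
    [0,0.7,0,0,0,0,-1],
    [0,0,0,0,0,0,-1],
    [0,0,0,0,0,0,-1],
  ],
)

```text
time: 11.62
position: [0.6134, 0.0228, 0.0986]
tool_rot: [0.797, 0.604, -0.0, -0.0]
wrist_force: [-1.5, 0.1, -1.3]
grip_width: 0.0091
grip_force: 49.4
```

```bash
python3 st.py
```

```text
s 9.847934376537916 lat -0.6576696533745499 z 0.0986270949468122 F axial,lat,z -1.4393915909664152 -0.2756454322931721 -1.3165589148694719 T [-0.01404978  0.10241915  0.06149422] 11.625
```

>>> servo_tool(
  steps=[
    [0,0,1,0,0,0,-1],
    [0,0,1,0,0,0,-1],
    [0,0,0.8,0,0,0,-1],
    [0,0,0,0,0,0,-1],
    [0,0,0,0,0,0,-1],
  ],
)

```text
time: 12.25
position: [0.6134, 0.0228, 0.0957]
tool_rot: [0.797, 0.604, -0.0, -0.0]
wrist_force: [-0.0, 1.0, -1.9]
grip_width: 0.0092
grip_force: 49.4
```

```bash
python3 st.py
```

```text
s 9.863806878289251 lat -0.618195252583247 z 0.09569642645603162 F axial,lat,z -0.3061803753628474 0.9830187690092864 -1.8682317730599274 T [0.08162106 0.19733025 0.04590961] 12.25
```

>>> servo_tool(
  steps=[
    [0,-1,0,0,0,0,-1],
    [0,-0.5,0,0,0,0,-1],
    [0,0,0,0,0,0,-1],
    [0,0,0,0,0,0,-1],
  ],
)

```text
time: 12.75
position: [0.6123, 0.0231, 0.096]
tool_rot: [0.797, 0.604, 0.0, 0.0]
wrist_force: [0.1, 0.4, -2.2]
grip_width: 0.0093
grip_force: 49.4
```

```bash
python3 st.py
```

```text
s 11.016622687550157 lat -0.6078636190809429 z 0.09597090384505666 F axial,lat,z -0.009342996766759495 0.4013964753484315 -2.197700397324423 T [-0.0603217   0.00710605 -0.00361503] 12.75
```

Lowered 2.7 mm with no contact, so the band is behind the barb on the neck. I'll centre it, release, and rise.

>>> servo_tool(
  steps=[
    [0,0.6,0.4,0,0,0,-1],
    [0,0,0.2,0,0,0,-1],
    [0,0,0,0,0,0,0.0],
    [0,0,0,0,0,0,0.0],
    [0,0,0,0,0,0,0.0],
    [0,0,0,0,0,0,0.0],
    [0,0,-20,0,0,0,0.0],
    [0,0,-40,0,0,0,0.0],
    [-20,0,-40,0,0,0,0.0],
    [-20,0,-30,0,0,0,0.0],
    [0,0,0,0,0,0,0],
    [0,0,0,0,0,0,0],
    [0,0,0,0,0,0,0],
  ],
)

```text
time: 14.38
position: [0.6012, -0.0148, 0.2236]
tool_rot: [0.796, 0.605, -0.001, -0.001]
wrist_force: [0.4, -1.4, 0.3]
grip_width: 0.0423
grip_force: 0.0
```

```bash
python3 - <<'E'
from fit import *
robot.camera('wrist');w=shot('wrist','w6');o=robot.get_obs();p=o['position'];print(p,o['tool_rot'],o['joint_pos'],o['wrist_force'],o['torque'],o['time'])
z=.0543+.079
k=np.array([.6131,.0229,0])+.0295*np.array([.2689,.9632,0]);u,v=map(int,proj(w,[k[0],k[1],z]));R=55;print(k,u,v)
print('key',fit(w,rmask(w),lambda *q:[boxpoly(*q,.020,.008,z-.013,z+.013)],[k[0],k[1],-.8],(u-R,v-R,u+R,v+R)))
cv2.imwrite('pics/c6.png',w['color'][:,:,::-1])
E
```

```text
[ 0.60143707 -0.0148873   0.22386383] [ 0.79642536  0.60473546 -0.00087718 -0.00094679] [-1.40411173e-01  3.29320702e-01  1.48029337e+00  8.94591630e-05
  1.33455847e+00  1.31495505e-01] [-0.33182877 -0.50901072 -0.7151504 ] [ 0.03986337  0.00120696 -0.01891255] 14.475
[0.62103255 0.0513144  0.        ] 282 131
key (array([ 0.6207,  0.0525, -0.787 ]), np.float64(102.1), np.float64(330.0))
```

View pics/c6.png

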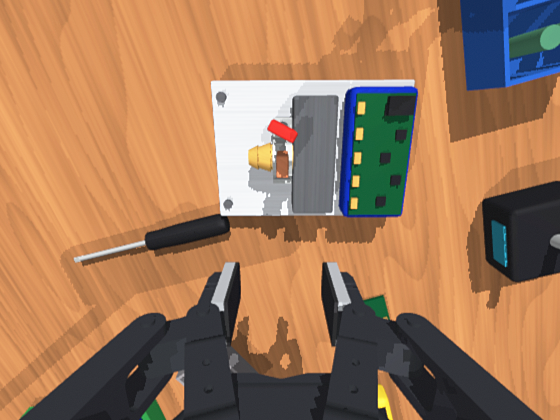

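The clamp sits on the neck with the lug up at (282,165), and the red key is at (283,131), measured at (0.6207, 0.0525). I'll move over the key, turn the jaws to straddle its 8 mm thickness, and descend.

>>> servo_tool(
  steps=[
    [35,0.5,0,0,0,-9.75,0.0],
    [0,0,0,0,0,9.75,0],
    [35,0.2,0,0,0,0,0.0],
    [0,0,0,0,0,-9.75,0],
    [0,0,0,0,0,-9.75,0],
    [0,0,0,0,0,-9.75,0],
    [0,0,0,0,0,-9.75,0],
    [0,0,0,0,0,-9.75,0],
    [0,0,0,0,0,-9.75,0],
    [0,0,30,0,0,0,0],
    [0,0,30,0,0,0,0],
    [0,0,20,0,0,0,0],
    [0,0,12,0,0,0,0],
    [0,0,0,0,0,0,0],
    [0,0,0,0,0,0,0],
    [0,0,0,0,0,0,0],
  ],
)

```text
time: 16.48
position: [0.6221, 0.0517, 0.1343]
tool_rot: [0.4, 0.917, 0.0, 0.001]
wrist_force: [1.0, 0.3, 0.1]
grip_width: 0.0425
grip_force: 0.0
```

```bash
python3 - <<'E'
from fit import *
w=shot('wrist','w7');o=robot.get_obs();p=o['position'];print(p,o['tool_rot'],2*np.degrees(np.arctan2(*o['tool_rot'][[1,0]])),o['joint_pos'],o['wrist_force'],o['torque'],o['time'])
z=.0543+.079
u,v=map(int,proj(w,[.6208,.0522,z]));R=60;print(u,v)
print('key',fit(w,rmask(w),lambda *q:[boxpoly(*q,.020,.008,z-.013,z+.013)],[.6208,.0522,-.8],(u-R,v-R,u+R,v+R)))
s=shot('scene','s7');u,v=map(int,proj(s,[.62,.05,.09]))
cv2.imwrite('pics/c7.png',np.hstack([w['color'][:,:,::-1][100:400,130:430],cv2.resize(s['color'][v-45:v+45,u-45:u+45,::-1],(300,300),interpolation=cv2.INTER_CUBIC)]))
E
```

```text
[0.62203834 0.051708   0.13425321] [3.99683755e-01 9.16652610e-01 3.14113153e-04 8.88658303e-04] 132.8831578320432 [-2.84337684e-02  4.24233254e-01  1.56397792e+00 -8.86699021e-05
  1.15149814e+00 -7.76850043e-01] [ 0.01217306 -0.06581738  0.59223305] [-0.02696445 -0.0316786  -0.0269832 ] 16.525
278 286
key (array([ 0.6194,  0.0537, -0.794 ]), np.float64(200.0), np.float64(937.0))
```

View pics/c7.png

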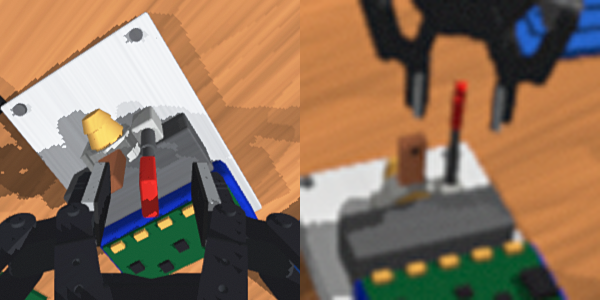

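The key is centred between the pads across its thickness. I'll shift 1.5 mm along the wing, drop 1.5 mm, grip, and check the forces.

>>> servo_tool(
  squeeze=45,
  steps=[
    [1.5,0,1.5,0,0,-1,0.0],
    [0,0,0,0,0,0,-1],
    [0,0,0,0,0,0,-1],
    [0,0,0,0,0,0,-1],
    [0,0,0,0,0,0,-1],
    [0,0,0,0,0,0,-1],
    [0,0,0,0,0,0,-1],
  ],
)

```text
time: 17.45
position: [0.6202, 0.0528, 0.1318]
tool_rot: [0.392, 0.92, -0.0, -0.0]
wrist_force: [-1.0, 0.3, 2.1]
grip_width: 0.0069
grip_force: 46.1
```

```bash
cat > tq.py <<'E'
from h import *
o=robot.get_obs();R=cv2.Rodrigues(np.zeros(3))[0]
from scipy.spatial.transform import Rotation as Q
R=Q.from_quat(o['tool_rot']).as_matrix()
print('p',np.round(o['position'],4),'yawx',round(np.degrees(np.arctan2(R[1,0],R[0,0])),1),'Ftool',np.round(R.T@o['wrist_force'],1),'Tz',np.round(o['torque'],3),'j6',round(o['joint_pos'][5],3),'w',o['grip_width'],o['grip_force'],o['time'])
E
python3 tq.py
```

```text
p [0.6202 0.0528 0.1318] yawx 133.9 Ftool [ 0.9 -0.5 -2.1] Tz [ 0.002  0.45  -0.031] j6 -0.793 w 0.006938845344757991 46.06145203113556 17.45
```

>>> servo_tool(
  steps=[
    [0,0,0,0,0,8,-1],
    [0,0,0,0,0,8,-1],
    [0,0,0,0,0,8,-1],
    [0,0,0,0,0,8,-1],
    [0,0,0,0,0,8,-1],
  ],
)

```text
time: 18.08
position: [0.6211, 0.053, 0.1318]
tool_rot: [0.684, 0.729, 0.001, 0.0]
wrist_force: [0.1, 0.2, 0.7]
grip_width: 0.0068
grip_force: 46.0
```

```bash
python3 tq.py
```

```text
p [0.6211 0.053  0.1318] yawx 93.6 Ftool [ 0.2  0.1 -0.7] Tz [0.184 0.05  0.111] j6 -0.09 w 0.0068343537127224015 45.97549259662628 18.075
```

>>> servo_tool(
  steps=[
    [0,0,0,0,0,8,-1],
    [0,0,0,0,0,8,-1],
    [0,0,0,0,0,8,-1],
    [0,0,0,0,0,8,-1],
  ],
)

```text
time: 18.58
position: [0.6218, 0.0528, 0.1319]
tool_rot: [0.859, 0.512, 0.001, 0.001]
wrist_force: [1.3, -0.0, 0.1]
grip_width: 0.0075
grip_force: 45.8
```

```bash
python3 tq.py
```

```text
p [0.6218 0.0528 0.1319] yawx 61.6 Ftool [ 0.6  1.1 -0.1] Tz [ 0.049 -0.172  0.078] j6 0.468 w 0.007469491287635289 45.83378255367279 18.575
```

>>> servo_tool(
  steps=[
    [0,0,0,0,0,8,-1],
    [0,0,0,0,0,8,-1],
    [0,0,0,0,0,8,-1],
  ],
)

```text
time: 18.95
position: [0.6221, 0.0524, 0.1319]
tool_rot: [0.947, 0.323, 0.002, 0.001]
wrist_force: [0.8, -0.9, -1.0]
grip_width: 0.0073
grip_force: 45.8
```

```bash
python3 tq.py
```

```text
p [0.6221 0.0524 0.1319] yawx 37.6 Ftool [0.1 1.2 1. ] Tz [-0.188 -0.282  0.087] j6 0.887 w 0.007326863475073373 45.79153060913086 18.95
```

>>> servo_tool(
  steps=[
    [0,0,0,0,0,5,-1],
    [0,0,0,0,0,5,-1],
  ],
)

```text
time: 19.2
position: [0.6222, 0.0522, 0.132]
tool_rot: [0.971, 0.24, 0.002, 0.001]
wrist_force: [1.8, -1.2, -0.2]
grip_width: 0.0073
grip_force: 45.7
```

```bash
python3 tq.py
```

```text
p [0.6222 0.0522 0.132 ] yawx 27.7 Ftool [1.  1.9 0.2] Tz [-0.284 -0.305  0.158] j6 1.06 w 0.007271092857801376 45.72267293930054 19.2
```

>>> servo_tool(
  steps=[
    [0,0,0,0,0,5,-1],
    [0,0,0,0,0,5,-1],
  ],
)

```text
time: 19.45
position: [0.6222, 0.052, 0.1319]
tool_rot: [0.988, 0.154, 0.002, 0.001]
wrist_force: [1.5, -0.8, -1.0]
grip_width: 0.0072
grip_force: 45.7
```

```bash
python3 tq.py
```

```text
p [0.6222 0.052  0.1319] yawx 17.8 Ftool [1.2 1.2 1. ] Tz [-0.387 -0.374  0.108] j6 1.235 w 0.0072074912420060965 45.71496248245239 19.45
```

>>> servo_tool(
  steps=[
    [0,0,0,0,0,5,-1],
    [0,0,0,0,0,5,-1],
  ],
)

```text
time: 19.7
position: [0.6222, 0.0517, 0.1318]
tool_rot: [0.998, 0.068, 0.002, 0.001]
wrist_force: [1.9, -2.5, -1.2]
grip_width: 0.0072
grip_force: 45.8
```

```bash
python3 tq.py
```

```text
p [0.6222 0.0517 0.1318] yawx 7.8 Ftool [1.6 2.7 1.2] Tz [-0.488 -0.37   0.173] j6 1.409 w 0.007243843352582892 45.76141655445099 19.7
```

>>> servo_tool(
  steps=[
    [0,0,0,0,0,5,-1],
    [0,0,0,0,0,3,-1],
  ],
)

```text
time: 19.95
position: [0.6222, 0.0514, 0.1318]
tool_rot: [1.0, -0.001, 0.002, 0.001]
wrist_force: [2.3, -2.7, -1.1]
grip_width: 0.0074
grip_force: 45.8
```

```bash
python3 tq.py
```

```text
p [0.6222 0.0514 0.1318] yawx -0.2 Ftool [2.3 2.7 1.1] Tz [-0.513 -0.38   0.267] j6 1.548 w 0.007363112604429787 45.849491357803345 19.95
```

>>> servo_tool(
  steps=[
    [0,0,0,0,0,1,-1],
  ],
)

```text
time: 20.08
position: [0.6221, 0.0515, 0.1318]
tool_rot: [1.0, -0.01, 0.002, 0.001]
wrist_force: [2.8, -4.4, -3.1]
grip_width: 0.0074
grip_force: 45.7
```

```bash
python3 tq.py
```

```text
p [0.6221 0.0515 0.1318] yawx -1.1 Ftool [2.9 4.3 3.1] Tz [-0.74  -0.648  0.253] j6 1.564 w 0.0073819459546727246 45.746009945869446 20.075
```

>>> servo_tool(
  steps=[
    [0,0,0,0,0,1,-1],
  ],
)

```text
time: 20.2
position: [0.622, 0.0515, 0.1318]
tool_rot: [1.0, -0.018, 0.002, 0.001]
wrist_force: [2.5, -4.5, -2.4]
grip_width: 0.007
grip_force: 45.6
```

```bash
python3 tq.py
```

```text
p [0.622  0.0515 0.1318] yawx -2.1 Ftool [2.7 4.4 2.4] Tz [-0.857 -0.723  0.297] j6 1.581 w 0.0069884474084570625 45.64572036266327 20.2
```

The torque climbed steadily to about 0.27 N m while turning, which is snug. I'll release and withdraw.

>>> servo_tool(
  steps=[
    [0,0,0,0,0,0,0.0],
    [0,0,0,0,0,0,0.0],
    [0,0,0,0,0,0,0.0],
    [0,0,-15,0,0,0,0.0],
    [0,0,-30,0,0,0,0.0],
    [0,0,-40,0,0,0,0],
    [-40,0,-10,0,0,0,0],
    [-40,0,0,0,0,0,0],
    [0,0,0,0,0,0,0],
    [0,0,0,0,0,0,0],
  ],
)

```text
time: 21.45
position: [0.5415, 0.0558, 0.228]
tool_rot: [1.0, -0.018, 0.001, 0.0]
wrist_force: [-0.7, -0.4, 0.4]
grip_width: 0.0425
grip_force: 0.0
```

```bash
python3 - <<'E'
from fit import *
w=shot('wrist','w8');s=shot('scene','s8');t=shot('top','t8');o=robot.get_obs();print(o['position'],o['wrist_force'],o['time'])
u,v=map(int,proj(s,[.62,.03,.08]));u2,v2=map(int,proj(w,[.61,.03,.06]));v2=min(max(v2,75),345);u2=min(max(u2,75),485)
f=lambda c,u,v,R:cv2.resize(c['color'][v-R:v+R,u-R:u+R,::-1],(300,300),interpolation=cv2.INTER_CUBIC)
cv2.imwrite('pics/c8.png',np.vstack([np.hstack([f(s,u,v,45),f(w,u2,v2,75)]),np.hstack([cv2.resize(s['color'][...,::-1],(300,225)),cv2.resize(t['color'][...,::-1],(300,225))])]))
E
```

```text
[0.54170866 0.05571274 0.22692834] [0.01127081 0.05684576 0.72175093] 21.6
```

View pics/c8.png

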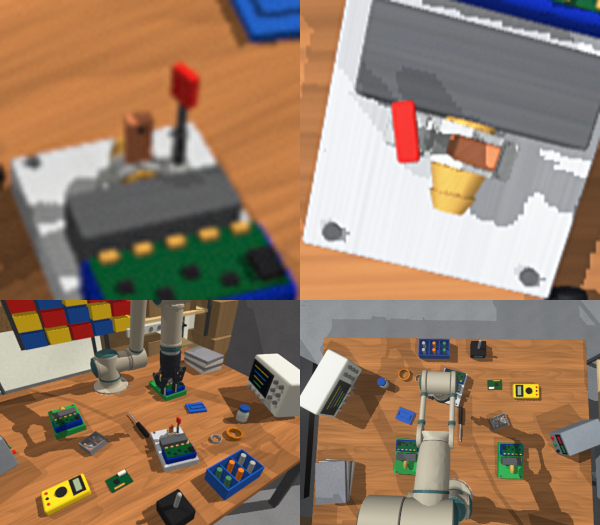

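The band lies on the neck behind the barb with the lug up, the gripper is clear, and the bystanders are unmoved. I'll hand in the job.

```bash
python3 -c "
from bench import robot
print(robot.close_job())"
```

```text
the job is handed in; nothing more can be done
None
```

The clamp is on the stub's neck behind the barb, lug up, tightened to about 0.27 N m and released, with the other things left where they were; I handed the job in at about 21.6 s (hand-in gave no verdict).

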